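Cure the enamelled jewels in the UV unit

ROBOT

A 6-joint arm with a two-finger parallel gripper is mounted at the origin on the work surface. World frame = base frame: x ahead of the robot, y to its left, z up, the work surface at z = 0. Lengths are in m, angles in rad, forces in N, time in s.
With the tool pointing down it reaches from about 0.3 to 0.875 m from the base axis. Payload 6.4 kg.
Tool frame: the origin (TCP) lies at the very end of the fingers, on their centre line; the grasp point (between the pads) lies 19 mm behind it; z points along the fingers, y is the line along which they close (so a half turn about z gives the same grasp; the last joint's range is limited). The gripper opens to 85 mm and grips with 20 to 120 N. Pads are 22 mm wide; open, the fingers measure 114 mm over their backs; the gripper's body (76 mm by 85 mm) begins 54 mm behind the grasp point. The pads swing forward as they close: fully open they stand 13 mm farther back than shut.
Start: joints at [-1.379, 0.181, 1.607, -0, 1.354, -0.206], TCP at [0.223, -0.53, 0.231] pointing down, gripper open.
Joint ranges: [-2.99, 2.99], [-0.89, 2.07], [0.3, 2.58], [-1.14, 4.28], [0, 2.63], [-3.12, 3.12]. Speed limits (rad/s): [2.57, 2.57, 3.01, 3.14, 3.14, 3.14].

INTERFACE

Orientations are given as a unit quaternion [w, x, y, z].
In Python, from bench import ctrl, camera, calibration, order, outline_of gives the robot as it stands.
- The arm moves only by the tool move_arm, never from a script. Its argument "series" is a list that holds one entry, the list of rows, each a list of 5 numbers: the opening, from 0 (shut) to 1 (fully open), then the shift along the tool's x, y, z in mm, then the turn about the tool's z in rad. A call has exactly 10 rows; each row is the pose to reach, as a shift and turn from the pose commanded when the call began, along the tool's axes at that moment; what a row does not reach only later rows make up. A row lasts 1/12 s, in which the tool goes at most 41.7 mm and 7.16 degrees, less where a joint would pass 70% of its speed; a pose out of reach is approached as far as the arm can. A call with a gripper value outside its range is refused whole. The fingers move at their own pace and stop on an object; the grip force is fixed at half the most. Time passes only in rows, so rows that repeat a pose let the fingers close, or fill a call up. It gives the time, the measured TCP pose, the force, the opening and the grip force at its end, in the units of the state.
- ctrl.get_obs(): the state, without advancing time (a new reading comes with each control period).
- camera(name): name is "scene" or "top" or "wrist"; returns (picture, depth): 384x512x3 uint8, blue, green, red; 384x512 float32, m along the optical axis (not along the pixel's ray), 0 where there is no reading.
- calibration(name): a dict with "intrinsics" (3x3 intrinsics, pixels), "rvec" (rotation vector, rad) and "tvec" (3), from world to camera coordinates, as OpenCV has them. Camera axes: x right, y down, z forward; pixel columns grow to the right and rows downward; lengths in m; the calibration is good to about 2 mm. A picture is of the moment at which its call begins: read the wrist's pose just before it. calibration takes no time and is no camera call; for the wrist camera it gives the pose at the moment of the call.
- order.hand_in(): hands the job in; it is judged then, once.
Trained networks look in the newest picture that a camera, given by its name, has taken for a name from the list of things; names that differ only in an ending like _2 or _b are one class to them, and where a whole thing is asked for, a point or a joint stands for the part that bears it (a point fixed in the world has none). Each returns a list of dicts, best first, with "conf" (0 to 1); they miss things now and then, are a little off and sometimes report something else, mostly with a low value. They report only what shows in the picture. A call takes as long as a camera call.
- outline_of(target, camera): "region" (384x512 bool, what is visible of it) and "bbox" ([centre column, centre row, width, height] in pixels, round what is visible of it).
The state is a dict: "time_s": time; "q": joint angles; "dq": joint speeds; "joint_efforts": joint torques, N m; "eef_pos": TCP position; "eef_rot": TCP orientation; "wrist_force": force on the tool from outside, world axes, zero at the start; "torque": the same for the moment, N m; "opening": opening from 0.0 (shut) to 1.0 (fully open); "grasp_force": force on a finger pad.
Only numpy, scipy, OpenCV 4.12 (cv2) and the standard library are available. Lean on these libraries where they do the work, as an engineer would, in place of code of your own. Each camera call takes 0.05 s, during which the arm holds its last target. There are 200 camera calls.

TASK

Cure the enamelled jewels that lie on the leather: tip the curing unit's amber lid up by its handle, its far edge staying on the rim, until it clearly slants, then lift it off and lay it flat on the grey felt mat; then lay every enamelled piece gently and flat, enamel up, on the chamber floor, none on another, and put the lid back fully seated. Then push the toggle over to the green dot, keep it there for a good second and let it spring back. Never work the toggle while the lid is off or towards the red dot, and leave the other things on the bench alone.

Things in the scene. Friction and masses are not known exactly. Their poses are not given: they have to be found in the camera images.
- curing_unit: UV curing unit: low white box fixed to the bench, 230 mm along x, 310 mm along y (from y = -195 to +115), deck 84 mm high. Origin: on the axis of its round chamber, at bench height; z up, x away from the robot at yaw 0. Black control strip on the deck from y = -111 to -189, with the toggle at x = -30, y = -150.
- chamber_floor (a point): Centre of the chamber's flat bare floor plate (it does not turn), 45 mm above the bench. The chamber is 165 mm across inside; a black rubber collar, 181 mm across outside, forms its rim, 47 mm above this point.
- lid: Loose amber see-through lid, 160 g: flange 192 mm across, 5 mm thick, with a plug under it (158 mm across, 8 mm deep, tapering to 148) that drops loosely into the chamber mouth. Origin: centre of the flange's underside, z up: on the chamber axis 92 mm above the bench when seated (any yaw), 8 mm when flat on the bench.
- lid_handle (a point): Middle of the lid's handle, an upright black block near the edge, on the side nearest the robot at the start: 70 mm along -x and 18 mm up from the lid's origin; 12 mm thick along the lid's x, 60 mm along y, its top 31 mm above the lid's origin. Pinch it along x.
- lid_back (a point): Edge of the flange's underside opposite the handle, 96 mm along the lid's +x from its origin: the edge on which the lid tips up.
- toggle (a joint): Spring-centred toggle switch, rad: 0 upright; positive leans to the green dot (unit's -y side, away from the chamber; start), negative to the red dot (towards the chamber; stop). Stops at +-0.42; counts as switched from 0.28. Spring 0.35 N m/rad, about 4 N at the paddle for the full throw; springs back to 0.
- toggle_tip (a point): Top of the toggle's lever, which pivots 45 mm below this point (2 mm above the deck) about the unit's x axis: a rod 8 mm thick with a white paddle from 23 to 45 mm above the pivot, 18 mm wide along the unit's x and 8 mm thick along its y.
- felt_mat: Grey felt mat for the lid, a thin sheet (1 mm) 200 mm square on the bench; origin at its centre. Mat and leather may change places.
- leather: Brown leather skin, a thin sheet (1 mm) 200 mm square on the bench, on which the pieces lie; origin at its centre.
- round_brooch: Copper jewel with soft teal enamel on its upper face, 34 mm across, round: may be gripped across any diameter. Flat-bottomed, body 12 mm high with upright sides, enamel to 15 mm at most; origin: centre of the underside, z up out of the enamel. Under 60 g. May be absent; starts flat on the leather.
- oval_pendant: Copper jewel with soft teal enamel on its upper face, long-oval, 40 mm along its x and 28 mm along its y; grip across y. Flat-bottomed, body 12 mm high with upright sides, enamel to 15 mm at most; origin: centre of the underside, z up out of the enamel. Under 60 g. May be absent; starts flat on the leather.
- square_brooch: Copper jewel with soft teal enamel on its upper face, square with softened corners, 30 mm along x and y; grip across x or y. Flat-bottomed, body 12 mm high with upright sides, enamel to 15 mm at most; origin: centre of the underside, z up out of the enamel. Under 60 g. May be absent; starts flat on the leather.
- bar_brooch: Copper jewel with soft teal enamel on its upper face, bar, 44 mm along its x and 16 mm along its y; grip across y; three enamel domes. Flat-bottomed, body 12 mm high with upright sides, enamel to 15 mm at most; origin: centre of the underside, z up out of the enamel. Under 60 g. May be absent; starts flat on the leather.
- octagon_pendant: Copper jewel with soft teal enamel on its upper face, octagon, about 33 mm across; grips at about 33 mm in any direction. Flat-bottomed, body 12 mm high with upright sides, enamel to 15 mm at most; origin: centre of the underside, z up out of the enamel. Under 60 g. May be absent; starts flat on the leather.
- cuff: Bystander: loose plain copper bangle, upright ring 68 mm across and 26 mm high, no enamel on it; leave alone.
- needle_file: Bystander: loose needle file with a yellow handle, 125 mm long, 12 mm thick, lying flat; leave alone.
- glue_bottle: Bystander: loose yellow bottle, 36 mm across, 75 mm high; leave alone.
- handpiece: Bystander: loose dark steel rotary handpiece, 150 mm long, 16 mm thick, lying; leave alone.
- pliers: Bystander: loose pliers with blue grips, 160 mm long, 10 mm thick, lying flat; leave alone.
- enamel_jar: Bystander: loose small teal jar with black cap, 40 mm across, 42 mm high; leave alone.

How it is judged:
By the outcome, as a careful person would: the job done as asked, in the order asked, and still so for the second after the job is handed in, with the robot touching nothing.
Of round_brooch, oval_pendant, square_brooch, bar_brooch, octagon_pendant only 3 to 5 are there at a start; the rules pass over those that are not, and their reading is None.
At some moment in a run one of round_brooch, oval_pendant, square_brooch, bar_brooch, octagon_pendant may be knocked a few centimetres aside while the robot is not near it.
It also fails if it takes over 210 s, if anything falls off the work surface, if the arm or the gripper's body presses on something with over 40 N, if the wrist force passes 120 N, or if a joint passes its speed limit or range.

## Working session

There is one attempt and no reset: what is moved stays moved. The work goes in short steps, Python scripts to look and compute and a tool call to move; the robot and the scene stay as the last step left them, time stands still between calls to the robot, and variables do not carry over. Pictures are saved under pics/ and viewed, at most 14 in all, crops included, and the job is handed in when it is done.

Besides the shell and the picture viewer there is one more tool, called after "Request:" as name(argument=value, ...), one argument or row to a line, values as JSON. move_arm: Moves the arm, as the interface text tells. Its arguments: {"type":"object","properties":{"series":{"type":"array","items":{"type":"array","items":{"type":"array","items":{"type":"number"}}}}},"required":["series"]}

```bash
ls; mkdir -p pics
cat > h.py <<'E'
import numpy as np, cv2
from bench import ctrl, camera, calibration, order, outline_of
from scipy.spatial.transform import Rotation as R
def cal(n):
    c=calibration(n); return np.array(c["intrinsics"]),cv2.Rodrigues(np.array(c["rvec"],float))[0],np.array(c["tvec"],float).ravel()
def pts(n,depth,mask):
    K,Rm,t=cal(n); v,u=np.nonzero(mask&(depth>0)); d=depth[v,u]
    p=np.stack([(u-K[0,2])/K[0,0]*d,(v-K[1,2])/K[1,1]*d,d],1)
    return (p-t)@Rm
def onplane(n,uv,z):
    K,Rm,t=cal(n); uv=np.atleast_2d(uv).astype(float)
    r=np.c_[(uv[:,0]-K[0,2])/K[0,0],(uv[:,1]-K[1,2])/K[1,1],np.ones(len(uv))]@Rm
    o=-t@Rm; return o+r*((z-o[2])/r[:,2])[:,None]
def tool():
    o=ctrl.get_obs(); w,x,y,z=o["eef_rot"]; return np.array(o["eef_pos"]),R.from_quat([x,y,z,w]).as_matrix()
def to(target):  # world target for TCP -> tool-frame shift mm
    p,r=tool(); return np.round((np.array(target)-p)@r*1000,1)
E
python3 - <<'E'
from h import *
o=ctrl.get_obs(); print(o["eef_pos"],o["eef_rot"],o["opening"],o["wrist_force"]); print(tool()[1].round(3))
for n in ["scene","top"]:
    im,d=camera(n); cv2.imwrite(f"pics/{n}0.png",im); np.save(f"{n}0.npy",d)
    for t in ["curing_unit","lid","lid_handle","toggle","felt_mat","leather","round_brooch","oval_pendant","square_brooch","bar_brooch","octagon_pendant"]:
        if n=="scene" and "_" in t and t!="curing_unit": continue
        for r in outline_of(t,n)[:2]:
            p=pts(n,d,r["region"]); 
            print(n,t,round(r["conf"],2),np.round(r["bbox"],0),np.median(p,0).round(3) if len(p) else None, p[:,2].max().round(3) if len(p) else None)
E
```

```text
pics
[ 0.22265511 -0.52956092  0.23036525] [-8.84618764e-04  9.80286448e-01  1.97579596e-01  1.86633910e-05] 0.997679674589141 [ 0.01497584  0.07823312 -0.84367173]
[[ 0.922  0.387 -0.   ]
 [ 0.387 -0.922  0.002]
 [ 0.    -0.002 -1.   ]]
scene curing_unit 0.75 [230. 236. 102.  89.] [ 0.566 -0.125 -0.   ] 0.008
scene curing_unit 0.62 [311. 152. 126. 117.] [0.586 0.144 0.082] 0.132
scene lid 0.92 [321. 134.  67.  52.] [0.551 0.262 0.096] 0.125
scene toggle 0.25 [310. 151. 130. 115.] [0.587 0.145 0.082] 0.132
scene leather 0.88 [159. 278. 104. 103.] [ 0.524 -0.347 -0.   ] 0.013
scene leather 0.63 [312. 150. 130. 117.] [0.588 0.141 0.082] 0.132
top curing_unit 0.91 [134. 198. 142. 100.] [0.538 0.164 0.084] 0.133
top curing_unit 0.71 [343. 226.  20.   9.] [ 0.473 -0.273  0.012] 0.016
top lid 0.9 [116. 194.  85.  81.] [0.546 0.269 0.097] 0.126
top lid 0.64 [206. 115.  18.  13.] [0.758 0.068 0.041] 0.046
top lid_handle 0.78 [117. 196.  85.  80.] [0.547 0.27  0.097] 0.126
top felt_mat 0.65 [282. 194.  78.  85.] [ 0.56  -0.119  0.001] 0.007
top leather 0.94 [362. 207.  74.  87.] [ 0.516 -0.339  0.001] 0.014
top leather 0.26 [234. 117.  15.  16.] [ 0.747 -0.004  0.05 ] 0.077
top round_brooch 0.39 [284. 192.  81.  82.] [ 0.559 -0.121  0.001] 0.007
top oval_pendant 0.6 [361. 211.  16.  18.] [ 0.508 -0.323  0.012] 0.017
top square_brooch 0.58 [342. 183.  18.   9.] [ 0.578 -0.275  0.013] 0.018
top bar_brooch 0.53 [343. 224.  16.  10.] [ 0.473 -0.276  0.011] 0.016
```

Run:
```python
from h import *
im=cv2.imread("pics/top0.png"); cv2.imwrite("pics/top0b.png",cv2.resize(im[90:290,50:450],None,fx=2,fy=2,interpolation=2))
```

```text
(no output)
```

View pics/top0b.png

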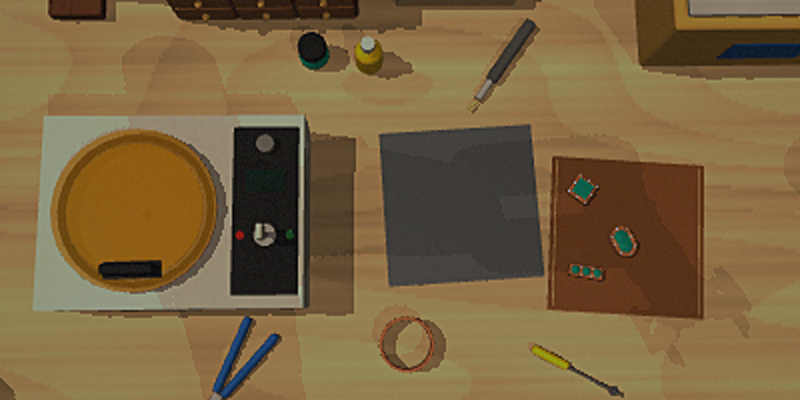

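View pics/scene0.png

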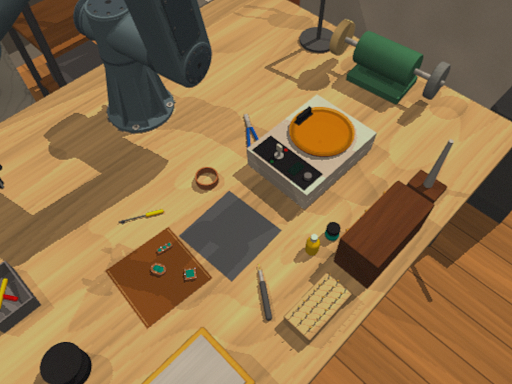

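The top view (crop = pixel×2, offset 50,90) shows the lid at crop (135,212) with its handle at (130,269), the toggle at (263,232) with green on the mat side, and the mat and leather to the right. Three pieces lie on the leather: square (583,188), oval (624,241) and bar (586,271).

```bash
cat >> h.py <<'E'
def plan(target,a=None):  # world TCP target, tool-x yaw a -> shift mm, turn rad
    p,r=tool(); a0=np.arctan2(r[1,0],r[0,0]); 
    t=0 if a is None else (a0-a+np.pi)%(2*np.pi)-np.pi
    return to(target),round(t,3),"a0",round(a0,3)
E
python3 - <<'E'
from h import *
d=np.load("top0.npy"); im=cv2.imread("pics/top0.png")
P=pts("top",d,np.ones_like(d,bool))
reg=(P[:,0]>.4)&(P[:,0]<.72)&(P[:,1]>-.06)&(P[:,1]<.42)
h=P[reg&(P[:,2]>.112)]; print("hi z",h[:,2].max())
hh=h[(h[:,1]>.2)]; r=cv2.minAreaRect((hh[:,:2]*1000).astype(np.float32)); print("handle",r,np.median(hh,0))
u=P[reg&(abs(P[:,2]-.084)<.004)]; print("unit",cv2.minAreaRect((u[:,:2]*1000).astype(np.float32)))
t=h[h[:,1]<.18]; print("tog",t.round(3).tolist()[:12])
f=P[reg&(P[:,2]>.0935)&(P[:,2]<.105)&(P[:,1]>.15)]; print("lid",cv2.minEnclosingCircle((f[:,:2]*1000).astype(np.float32)),np.median(f[:,2]))
m=P[(P[:,2]<.03)]
def rect(lo,hi,box,zp):
    hsv=cv2.cvtColor(im,cv2.COLOR_BGR2HSV); k=cv2.inRange(hsv,lo,hi)>0
    v,uu=np.nonzero(k); q=onplane("top",np.c_[uu,v],zp); 
    s=(q[:,0]>box[0])&(q[:,0]<box[1])&(q[:,1]>box[2])&(q[:,1]<box[3]); return q[s]
for n in ["felt_mat","leather"]:
    g=outline_of(n,"top")
    if g:
        v,uu=np.nonzero(g[0]["region"]); q=onplane("top",np.c_[uu,v],.001); print(n,cv2.minAreaRect((q[:,:2]*1000).astype(np.float32)))
q=rect((75,90,60),(100,255,255),(.42,.62,-.45,-.24),.014)
k=cv2.kmeans((q[:,:2]*1000).astype(np.float32),3,None,(3,50,.1),5,cv2.KMEANS_PP_CENTERS)
for i in range(3):
    print("piece",k[2][i],cv2.minAreaRect((q[k[1].ravel()==i][:,:2]*1000).astype(np.float32)))
for a in (1.57,):print(plan([.475,.27,.25],a))
E
```

```text
hi z 0.13271578529498834
handle ((478.2737731933594, 268.16571044921875), (11.748346328735352, 60.173187255859375), 1.4878841638565063) [0.4778949  0.26657747 0.12209755]
unit ((548.0744018554688, 230.3785858154297), (311.2008056640625, 230.4521484375), 89.76777648925781)
tog [[0.524, 0.121, 0.132], [0.524, 0.119, 0.132], [0.524, 0.117, 0.133], [0.525, 0.117, 0.121], [0.522, 0.121, 0.131], [0.522, 0.12, 0.128], [0.522, 0.117, 0.129], [0.523, 0.116, 0.123], [0.519, 0.121, 0.132], [0.52, 0.12, 0.129], [0.52, 0.118, 0.127], [0.52, 0.116, 0.127]]
lid ((548.3828735351562, 269.715576171875), 96.31588745117188) 0.09682445035859542
felt_mat ((561.8850708007812, -118.6458969116211), (204.60171508789062, 203.10523986816406), 2.5939464569091797)
leather ((517.7371215820312, -331.7726135253906), (201.40609741210938, 201.80104064941406), 85.81497955322266)
piece [ 509.96335 -324.76178] ((509.39227294921875, -324.8120422363281), (27.021684646606445, 15.213424682617188), 25.142894744873047)
piece [ 578.5892 -276.1509] ((578.337646484375, -276.125), (19.839187622070312, 19.834184646606445), 54.54296112060547)
piece [ 472.7455  -274.87347] ((472.65911865234375, -275.3498840332031), (36.19200134277344, 6.145871162414551), 78.72632598876953)
(array([ 542.5, -639.9,  -18.7]), np.float64(-1.172), 'a0', np.float64(0.398))
```

Request:
move_arm(
  series=[
    [[1,260,-300,-20,-0.6],[1,260,-300,-20,-0.6],[1,260,-300,-20,-0.6],[1,260,-300,-20,-0.6],[1,260,-300,-20,-0.6],[1,260,-300,-20,-0.6],[1,260,-300,-20,-0.6],[1,260,-300,-20,-0.6],[1,260,-300,-20,-0.6],[1,260,-300,-20,-0.6]],
  ],
)

```text
time_s: 1.78
eef_pos: [0.3467, -0.1494, 0.2517]
eef_rot: [0.0, 0.878, 0.479, 0.001]
wrist_force: [-0.2, -0.6, -0.2]
opening: 0.999
grasp_force: 0.0
```

```bash
python3 -c "
from h import *
print(tool()[0],plan([.478,.268,.24],1.59))"
```

```text
[ 0.34672083 -0.14943843  0.25174534] (array([ 422.1, -115.3,   12. ]), np.float64(-0.59), 'a0', np.float64(1.0))
```

Request:
move_arm(
  series=[
    [[1,200,-60,10,-0.59],[1,422,-115,12,-0.59],[1,422,-115,12,-0.59],[1,422,-115,12,-0.59],[1,422,-115,12,-0.59],[1,422,-115,12,-0.59],[1,422,-115,12,-0.59],[1,422,-115,12,-0.59],[1,422,-115,12,-0.59],[1,422,-115,12,-0.59]],
  ],
)

```text
time_s: 2.62
eef_pos: [0.4722, 0.2467, 0.2399]
eef_rot: [0.0, 0.701, 0.713, 0.0]
wrist_force: [2.1, -1.3, 0.7]
opening: 0.999
grasp_force: 0.0
```

Run:
```python
from h import *
print(tool()[0],plan([.478,.268,.2]))
im,d=camera("wrist"); cv2.imwrite("pics/w1.png",im)
P=pts("wrist",d,np.ones_like(d,bool))
s=(P[:,2]>.112)&(P[:,2]<.13)&(abs(P[:,0]-.478)<.03)&(abs(P[:,1]-.268)<.06)
print(s.sum()); print(cv2.minAreaRect((P[s][:,:2]*1000).astype(np.float32)),P[s][:,2].max())
```

```text
[0.47220234 0.24666424 0.23989776] (array([21.2,  6.1, 39.9]), 0, 'a0', np.float64(1.588))
848
((478.9151306152344, 273.2474365234375), (11.617022514343262, 60.13740158081055), 1.152477741241455) 0.1257327289877003
```

View pics/w1.png

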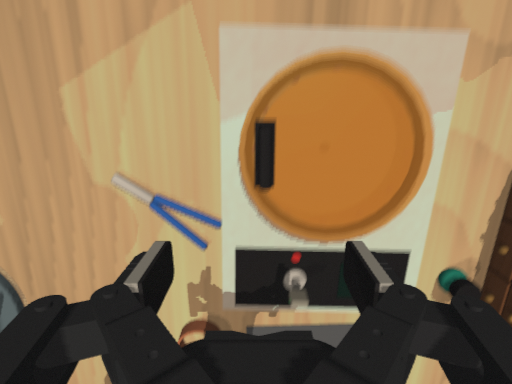

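Wrist view: handle at (265,155), lid around (335,145), toggle (295,280). Now I lower over the handle with the jaws part closed.

Request:
move_arm(
  series=[
    [[0.4,22,6,20,0],[0.4,22,6,40,0],[0.4,22,6,60,0],[0.4,22,6,80,0],[0.4,22,6,90,0],[0.4,22,6,90,0],[0.4,22,6,90,0],[0.4,22,6,90,0],[0.4,22,6,90,0],[0.4,22,6,90,0]],
  ],
)

```text
time_s: 3.5
eef_pos: [0.4785, 0.2665, 0.1512]
eef_rot: [0.001, 0.701, 0.713, 0.001]
wrist_force: [-0.2, -0.0, 0.4]
opening: 0.402
grasp_force: 0.0
```

Run:
```python
from h import *
im,d=camera("wrist"); cv2.imwrite("pics/w2.png",im)
P=pts("wrist",d,np.ones_like(d,bool))
s=(P[:,2]>.112)&(P[:,2]<.13)&(abs(P[:,0]-.478)<.03)&(abs(P[:,1]-.268)<.06)
print(s.sum()); 
if s.sum(): print(cv2.minAreaRect((P[s][:,:2]*1000).astype(np.float32)),P[s][:,2].max())
print(tool()[0],plan([.4785,.268,.106],1.585))
```

```text
1667
((477.3274230957031, 267.3607177734375), (11.86233139038086, 59.77299118041992), 0.518629252910614) 0.1253513662739131
[0.478385   0.26646704 0.15101533] (array([ 1.5,  0. , 45. ]), np.float64(0.003), 'a0', np.float64(1.588))
```

Request:
move_arm(
  series=[
    [[0.4,1,0,15,0],[0.4,1,0,30,0],[0.4,1,0,40,0],[0.4,1,0,45,0],[0.3,1,0,45,0],[0.25,1,0,45,0],[0.2,1,0,45,0],[0.18,1,0,45,0],[0.18,1,0,45,0],[0.18,1,0,45,0]],
  ],
)

```text
time_s: 4.38
eef_pos: [0.478, 0.2674, 0.1053]
eef_rot: [0.0, 0.701, 0.713, 0.0]
wrist_force: [-0.0, -0.3, -0.3]
opening: 0.185
grasp_force: 0.0
```

Request:
move_arm(
  series=[
    [[0.17,0,0,0,0],[0.165,0,0,0,0],[0.16,0,0,0,0],[0.155,0,0,0,0],[0.15,0,0,0,0],[0.145,0,0,0,0],[0.14,0,0,0,0],[0.135,0,0,0,0],[0.135,0,0,0,0],[0.135,0,0,0,0]],
  ],
)

```text
time_s: 5.22
eef_pos: [0.4775, 0.2673, 0.1048]
eef_rot: [-0.0, 0.701, 0.713, -0.0]
wrist_force: [-1.9, 0.4, 1.5]
opening: 0.135
grasp_force: 10.6
```

Request:
move_arm(
  series=[
    [[0.137,0,0,-1,0],[0.138,0,0,-2,0],[0.14,0,0,-3,0],[0.141,0,0,-4,0],[0.143,0,0,-5,0],[0.144,0,0,-6,0],[0.145,0,0,-7,0],[0.147,0,0,-8,0],[0.147,0,0,-8,0],[0.147,0,0,-8,0]],
  ],
)

```text
time_s: 6.05
eef_pos: [0.4777, 0.2673, 0.1129]
eef_rot: [0.0, 0.701, 0.713, 0.0]
wrist_force: [-0.3, 1.0, -0.8]
opening: 0.147
grasp_force: 3.7
```

```bash
cat >> h.py <<'E'
def lidtilt(n="wrist",c=(.548,.27)):
    """tilt of the lid about its far edge from orange pixels: plane fit"""
    im,d=camera(n); hsv=cv2.cvtColor(im,cv2.COLOR_BGR2HSV)
    k=cv2.erode((cv2.inRange(hsv,(8,150,80),(24,255,255))),np.ones((5,5)))>0
    P=pts(n,d,k); P=P[(np.hypot(P[:,0]-c[0],P[:,1]-c[1])<.11)&(P[:,2]>.06 if c[0]<.55 and c[1]>.2 else P[:,2]>.003)]
    A=np.c_[P[:,:2]-np.array(c),np.ones(len(P))]
    for _ in range(5):
        s,*_x=np.linalg.lstsq(A,P[:,2],rcond=None); r=abs(A@s-P[:,2]); g=r<max(.003,np.percentile(r,70)); A,P=A[g],P[g]
    return len(P),np.degrees(np.arctan(s[:2])).round(2),"z centre",s[2].round(4),"far",(s[2]+.096*s[0]).round(4),"near",(s[2]-.096*s[0]).round(4),im
E
python3 - <<'E'
from h import *
r=lidtilt(); print(r[:-1]); cv2.imwrite("pics/w3.png",r[-1])
r=lidtilt("top"); print(r[:-1]);
E
```

```text
(54490, array([-2.76, -0.08]), 'z centre', np.float64(0.1021), 'far', np.float64(0.0975), 'near', np.float64(0.1068))
(2740, array([-2.69, -0.06]), 'z centre', np.float64(0.1011), 'far', np.float64(0.0966), 'near', np.float64(0.1056))
```

It tips as wanted: slant 2.7°, far edge still on the rim. I continue.

Request:
move_arm(
  series=[
    [[0.148,0,0,-1,0],[0.149,0,0,-2,0],[0.15,0,0,-3,0],[0.151,0,0,-4,0],[0.153,0,0,-5.5,0],[0.155,0,0,-7,0],[0.157,0,0,-8.5,0],[0.159,0,0,-10,0],[0.159,0,0,-10,0],[0.159,0,0,-10,0]],
  ],
)

```text
time_s: 6.98
eef_pos: [0.4777, 0.2673, 0.123]
eef_rot: [0.0, 0.701, 0.713, 0.0]
wrist_force: [-0.1, 0.4, -1.7]
opening: 0.16
grasp_force: 3.1
```

Run:
```python
from h import *
r=lidtilt(); print(r[:-1])
```

```text
(52110, array([-6.25, -0.14]), 'z centre', np.float64(0.1074), 'far', np.float64(0.0969), 'near', np.float64(0.1179))
```

Request:
move_arm(
  series=[
    [[0.161,0,0.5,-1.5,0],[0.163,0,1,-3,0],[0.165,0,2,-5,0],[0.167,0,2.5,-7,0],[0.169,0,3,-9,0],[0.171,0,3.5,-11,0],[0.173,0,4,-12.5,0],[0.175,0,5,-14,0],[0.175,0,5,-14,0],[0.175,0,5,-14,0]],
  ],
)

```text
time_s: 7.87
eef_pos: [0.4827, 0.2674, 0.1369]
eef_rot: [0.0, 0.701, 0.713, 0.0]
wrist_force: [0.8, -0.2, -0.9]
opening: 0.173
grasp_force: 2.9
```

Run:
```python
from h import *
r=lidtilt(); print(r[:-1])
```

```text
(46841, array([-11.21,  -0.18]), 'z centre', np.float64(0.1153), 'far', np.float64(0.0962), 'near', np.float64(0.1343))
```

Request:
move_arm(
  series=[
    [[0.176,0,1,-1.5,0],[0.178,0,1,-3,0],[0.18,0,2,-5,0],[0.182,0,3,-7,0],[0.185,0,4,-9,0],[0.188,0,4,-11,0],[0.19,0,5,-13,0],[0.192,0,5,-14,0],[0.192,0,5,-14,0],[0.192,0,5,-14,0]],
  ],
)

```text
time_s: 8.75
eef_pos: [0.4877, 0.2675, 0.1509]
eef_rot: [0.0, 0.701, 0.713, 0.0]
wrist_force: [0.1, -1.0, -1.4]
opening: 0.192
grasp_force: 1.3
```

Run:
```python
from h import *
r=lidtilt(); print(r[:-1])
```

```text
(41733, array([-16.23,  -0.12]), 'z centre', np.float64(0.1236), 'far', np.float64(0.0956), 'near', np.float64(0.1515))
```

Slanted 16°, far edge on the rim. Now I close firmly, which levels the lid in the jaws.

Request:
move_arm(
  series=[
    [[0.185,0,0,0,0],[0.175,0,0,0,0],[0.165,0,0,0,0],[0.155,0,0,0,0],[0.145,0,0,0,0],[0.135,0,0,0,0],[0.12,0,0,0,0],[0.1,0,0,0,0],[0.05,0,0,0,0],[0,0,0,0,0]],
  ],
)

```text
time_s: 9.63
eef_pos: [0.4877, 0.2675, 0.1508]
eef_rot: [0.0, 0.701, 0.713, 0.0]
wrist_force: [0.4, 0.5, -1.8]
opening: 0.12
grasp_force: 58.5
```

Run:
```python
from h import *
r=lidtilt(); print(r[:-1]); cv2.imwrite("pics/w4.png",r[-1])
```

```text
(53467, array([-3.67,  0.01]), 'z centre', np.float64(0.1363), 'far', np.float64(0.1302), 'near', np.float64(0.1425))
```

Request:
move_arm(
  series=[
    [[0,0,0,-20,0],[0,0,0,-40,0],[0,0,0,-60,0],[0,-40,0,-65,0],[0,-80,0,-65,0],[0,-120,0,-65,0],[0,-160,0,-65,0],[0,-200,0,-65,0],[0,-240,0,-65,0],[0,-260,0,-65,0]],
  ],
)

```text
time_s: 10.52
eef_pos: [0.492, 0.0037, 0.2161]
eef_rot: [0.001, 0.702, 0.712, -0.0]
wrist_force: [-0.3, 0.5, -1.0]
opening: 0.124
grasp_force: 58.8
```

Run:
```python
from h import *
print(tool()[0],plan([.492,-.119,.1],1.57))
```

```text
[0.49199263 0.00368027 0.21613389] (array([-122.5,   -1.9,  116.3]), np.float64(0.016), 'a0', np.float64(1.586))
```

Request:
move_arm(
  series=[
    [[0,-40,0,0,0],[0,-80,-1,0,0],[0,-115,-2,20,0],[0,-123,-2,50,0],[0,-123,-2,80,0],[0,-123,-2,110,0],[0,-123,-2,130,0],[0,-123,-2,140,0],[0,-123,-2,140,0],[0,-123,-2,140,0]],
  ],
)

```text
time_s: 11.35
eef_pos: [0.4924, -0.1156, 0.0762]
eef_rot: [0.0, 0.701, 0.713, -0.0]
wrist_force: [-0.2, 0.0, -0.8]
opening: 0.12
grasp_force: 58.8
```

Run:
```python
from h import *
r=lidtilt(c=(.562,-.119)); print(r[:-1],tool()[0]); cv2.imwrite("pics/w5.png",r[-1])
```

```text
(54242, array([-2.64,  0.07]), 'z centre', np.float64(0.0632), 'far', np.float64(0.0587), 'near', np.float64(0.0676)) [ 0.49319645 -0.11588308  0.0771207 ]
```

Request:
move_arm(
  series=[
    [[0,0,0,15,0],[0,-2,0,30,0],[0,-3,0,38,0],[0,-3,0,42,0],[0,-3,0,45,0],[0.1,-3,0,47,0],[0.13,-3,0,48,0],[0.135,-3,0,49,0],[0.14,-3,0,49,0],[0.145,-3,0,49,0]],
  ],
)

```text
time_s: 12.23
eef_pos: [0.4925, -0.1186, 0.0272]
eef_rot: [0.0, 0.701, 0.713, 0.0]
wrist_force: [-0.7, -0.7, -0.7]
opening: 0.148
grasp_force: 0.0
```

Run:
```python
from h import *
r=lidtilt(c=(.562,-.119)); print(r[:-1],tool()[0]); cv2.imwrite("pics/w5.png",r[-1])
```

```text
(54542, array([ 0.01, -0.03]), 'z centre', np.float64(0.0138), 'far', np.float64(0.0138), 'near', np.float64(0.0138)) [ 0.49254642 -0.11860637  0.027205  ]
```

The lid lies flat on the mat. I open, rise and go over the leather.

Request:
move_arm(
  series=[
    [[0.3,0,0,0,0],[0.35,0,0,0,0],[0.4,0,0,-20,0],[0.5,0,0,-50,0],[0.6,0,0,-90,0],[0.6,0,0,-130,0],[0.6,-30,0,-170,0],[0.6,-70,0,-190,0],[0.6,-100,0,-190,0],[0.6,-100,0,-190,0]],
  ],
)

```text
time_s: 13.12
eef_pos: [0.4953, -0.2253, 0.2205]
eef_rot: [0.005, 0.702, 0.712, -0.001]
wrist_force: [-0.6, -0.1, -1.4]
opening: 0.597
grasp_force: 0.0
```

```bash
cat >> h.py <<'E'
def teal(n,lo=(75,90,60),hi=(100,255,255),z=.014,minpx=40,box=(.3,.8,-.6,-.2)):
    im,d=camera(n); hsv=cv2.cvtColor(im,cv2.COLOR_BGR2HSV)
    k=cv2.morphologyEx(cv2.inRange(hsv,lo,hi),cv2.MORPH_CLOSE,np.ones((9,9)) if n=="wrist" else np.ones((3,3)))
    N,L,S,C=cv2.connectedComponentsWithStats(k); out=[]
    for i in range(1,N):
        if S[i,4]<minpx: continue
        v,u=np.nonzero(L==i); q=onplane(n,np.c_[u,v],z)[:,:2]
        c=q.mean(0)
        if box[0]<c[0]<box[1] and box[2]<c[1]<box[3]:
            w,V=np.linalg.eigh(np.cov(q.T)); a=np.arctan2(V[1,1],V[0,1])
            r=cv2.minAreaRect((q*1000).astype(np.float32)); out.append((c.round(4),"ecc",np.sqrt(w[1]/w[0]).round(2),"long yaw",a.round(3),"rect",np.round(r[0],1),np.round(r[1],1),round(r[2],1),int(S[i,4])))
    return im,out
E
python3 - <<'E'
from h import *
im,o=teal("wrist"); [print(x) for x in o]; cv2.imwrite("pics/w6.png",im); print(tool()[0])
im,o=teal("top",minpx=8); [print(x) for x in o]; cv2.imwrite("pics/t6.png",im)
E
```

```text
(array([ 0.4698, -0.2713]), 'ecc', np.float64(4.39), 'long yaw', np.float64(1.396), 'rect', array([ 469.8, -271.5]), array([36. ,  8.8]), 79.2, 171)
(array([ 0.5749, -0.2723]), 'ecc', np.float64(1.03), 'long yaw', np.float64(1.227), 'rect', array([ 574.9, -272.4]), array([19.6, 19.2]), 53.9, 221)
(array([ 0.5067, -0.3205]), 'ecc', np.float64(1.78), 'long yaw', np.float64(-2.692), 'rect', array([ 506.9, -320.6]), array([26.8, 15. ]), 25.9, 196)
[ 0.49441187 -0.22204984  0.21848865]
(array([ 0.5798, -0.2715]), 'ecc', np.float64(1.52), 'long yaw', np.float64(2.709), 'rect', array([ 580.5, -272.4]), array([11.3, 19.1]), 54.3, 31)
```

View pics/w6.png

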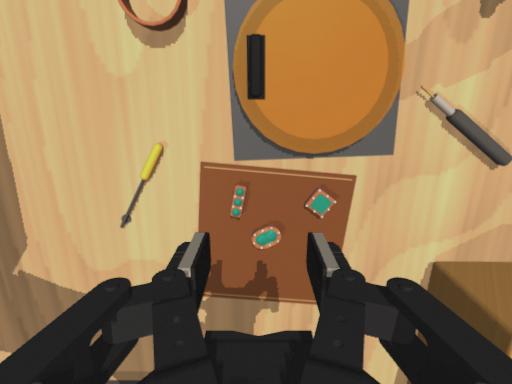

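Wrist view: bar (238,200), oval (266,238), square (320,203) on the leather, nothing else enamelled there; cuff and file sit clear of them. Bar first.

Run:
```python
from h import *
im,o=teal("wrist"); [print(x) for x in o]; print(tool()[0],plan([.473,-.275,.11],1.39))
```

```text
(array([ 0.4709, -0.2744]), 'ecc', np.float64(4.34), 'long yaw', np.float64(1.389), 'rect', array([ 470.7, -274.6]), array([36.2,  8.9]), 79.4, 176)
(array([ 0.5765, -0.2755]), 'ecc', np.float64(1.01), 'long yaw', np.float64(0.821), 'rect', array([ 576.5, -275.6]), array([19.7, 19.5]), 53.4, 226)
(array([ 0.5083, -0.3238]), 'ecc', np.float64(1.75), 'long yaw', np.float64(-2.691), 'rect', array([ 508.1, -324. ]), array([27.4, 15.5]), 27.1, 198)
[ 0.49346469 -0.21843107  0.21634199] (array([-56.3, -21.3, 106.3]), np.float64(0.196), 'a0', np.float64(1.586))
```

Request:
move_arm(
  series=[
    [[0.5,-30,-12,40,0.1],[0.5,-56,-22,80,0.196],[0.5,-56,-22,110,0.196],[0.5,-56,-22,125,0.196],[0.5,-56,-22,130,0.196],[0.5,-56,-22,130,0.196],[0.5,-56,-22,130,0.196],[0.5,-56,-22,130,0.196],[0.5,-56,-22,130,0.196],[0.5,-56,-22,130,0.196]],
  ],
)

```text
time_s: 14.1
eef_pos: [0.4739, -0.2752, 0.0885]
eef_rot: [0.001, 0.767, 0.641, 0.0]
wrist_force: [1.0, -0.6, 0.6]
opening: 0.497
grasp_force: 0.0
```

Run:
```python
from h import *
im,o=teal("wrist"); [print(x) for x in o]; p=tool()[0]; print(p); cv2.imwrite("pics/w7.png",im)
for x in o: print(plan([x[0][0],x[0][1],.005],x[4]))
```

```text
(array([ 0.5768, -0.2777]), 'ecc', np.float64(1.01), 'long yaw', np.float64(2.484), 'rect', array([ 576.7, -277.8]), array([19.9, 20.3]), 53.6, 665)
(array([ 0.4712, -0.2763]), 'ecc', np.float64(4.62), 'long yaw', np.float64(1.387), 'rect', array([ 471.2, -276.5]), array([36.7,  8.8]), 79.3, 435)
(array([ 0.4972, -0.3273]), 'ecc', np.float64(2.98), 'long yaw', np.float64(1.372), 'rect', array([ 497. , -327.4]), array([13. ,  3.3]), 82.1, 54)
[ 0.47366906 -0.27512681  0.08817142]
(array([ 15.9, 101.8,  83.4]), np.float64(-1.092), 'a0', np.float64(1.392))
(array([-1.5, -2.4, 83.2]), np.float64(0.005), 'a0', np.float64(1.392))
(array([-47.1,  32.2,  83.3]), np.float64(0.02), 'a0', np.float64(1.392))
```

View pics/w7.png

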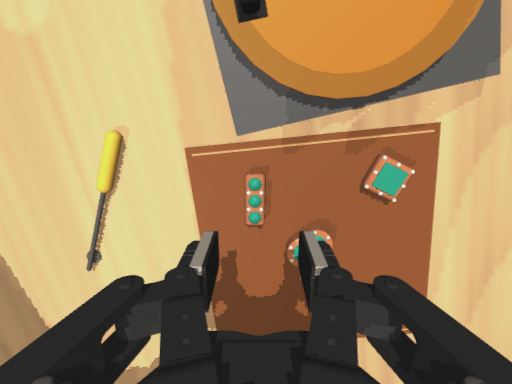

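Bar centred between the fingers at (255,200), oval just clear behind the right one. I narrow, descend and grip.

Request:
move_arm(
  series=[
    [[0.35,-1,-2,20,0],[0.35,-1,-2,45,0],[0.35,-1,-2,65,0],[0.35,-1,-2,78,0],[0.35,-1,-2,84,0],[0.35,-1,-2,84,0],[0.2,-1,-2,84,0],[0.1,-1,-2,84,0],[0.1,-1,-2,84,0],[0.1,-1,-2,84,0]],
  ],
)

```text
time_s: 14.98
eef_pos: [0.4714, -0.2761, 0.0039]
eef_rot: [0.001, 0.767, 0.641, 0.0]
wrist_force: [0.2, 0.2, 3.7]
opening: 0.163
grasp_force: 60.4
```

Request:
move_arm(
  series=[
    [[0.1,0,0,0,0],[0.1,0,0,-5,0],[0.1,0,0,-20,0],[0.1,0,0,-50,0],[0.1,0,0,-90,0],[0.1,0,0,-130,0],[0.1,0,0,-160,0],[0.1,0,0,-160,0],[0.1,0,0,-160,0],[0.1,0,0,-160,0]],
  ],
)

```text
time_s: 15.82
eef_pos: [0.4703, -0.2751, 0.1624]
eef_rot: [-0.0, 0.767, 0.641, -0.0]
wrist_force: [0.2, -0.4, -0.6]
opening: 0.16
grasp_force: 60.2
```

Run:
```python
from h import *
print(tool()[0],plan([.548,.317,.165],1.57))
```

```text
[ 0.47025444 -0.27505167  0.1623778 ] (array([596.4, -28.9,  -2.4]), np.float64(-0.178), 'a0', np.float64(1.392))
```

Request:
move_arm(
  series=[
    [[0.1,40,-2,-15,0],[0.1,80,-4,-15,0],[0.1,120,-6,-15,0],[0.1,160,-8,-15,0],[0.1,200,-10,-15,-0.05],[0.1,240,-12,-15,-0.1],[0.1,280,-14,-15,-0.15],[0.1,320,-16,-15,-0.178],[0.1,360,-18,-15,-0.178],[0.1,400,-20,-15,-0.178]],
  ],
)

```text
time_s: 16.65
eef_pos: [0.5206, 0.1237, 0.1755]
eef_rot: [-0.001, 0.707, 0.707, -0.001]
wrist_force: [1.2, 0.3, 0.1]
opening: 0.164
grasp_force: 60.2
```

Run:
```python
from h import *
print(tool()[0],plan([.548,.317,.12],1.57))
```

```text
[0.52062233 0.12369603 0.17553327] (array([193.3,  27.4,  55.4]), np.float64(-0.0), 'a0', np.float64(1.57))
```

Request:
move_arm(
  series=[
    [[0.1,40,6,0,0],[0.1,80,12,0,0],[0.1,120,18,0,0],[0.1,160,24,0,0],[0.1,193,27.4,10,0],[0.1,193,27.4,40,0],[0.1,193,27.4,70,0],[0.1,193,27.4,90,0],[0.1,193,27.4,100,0],[0.1,193,27.4,105,0]],
  ],
)

```text
time_s: 17.48
eef_pos: [0.5472, 0.3138, 0.0687]
eef_rot: [-0.002, 0.707, 0.707, -0.003]
wrist_force: [-0.4, 0.1, -1.0]
opening: 0.162
grasp_force: 60.2
```

Run:
```python
from h import *
print(tool()[0],plan([.548,.317,.049],1.57),ctrl.get_obs()["wrist_force"])
```

```text
[0.54718829 0.31376965 0.06868314] (array([ 3.3,  0.9, 19.7]), np.float64(-0.0), 'a0', np.float64(1.57)) [-0.40511319  0.09841855 -1.02333092]
```

Request:
move_arm(
  series=[
    [[0.1,0,0,8,0],[0.1,0,0,14,0],[0.1,0,0,18,0],[0.1,0,0,20,0],[0.1,0,0,21,0],[0.1,0,0,21,0],[0.15,0,0,21,0],[0.18,0,0,21,0],[0.25,0,0,21,0],[0.3,0,0,21,0]],
  ],
)

```text
time_s: 18.32
eef_pos: [0.5501, 0.3148, 0.0522]
eef_rot: [0.0, 0.707, 0.707, 0.0]
wrist_force: [0.4, -0.7, 0.1]
opening: 0.304
grasp_force: 0.0
```

Request:
move_arm(
  series=[
    [[0.35,0,0,0,0],[0.35,0,0,-5,0],[0.35,0,0,-30,0],[0.4,0,0,-65,0],[0.5,0,0,-100,0],[0.5,0,0,-125,0],[0.5,-40,0,-130,0],[0.5,-80,0,-130,0],[0.5,-120,0,-130,0],[0.5,-160,0,-130,0]],
  ],
)

```text
time_s: 19.15
eef_pos: [0.5495, 0.1534, 0.1828]
eef_rot: [0.0, 0.707, 0.707, 0.0]
wrist_force: [1.3, -1.1, -0.2]
opening: 0.5
grasp_force: 0.0
```

Run:
```python
from h import *
im,d=camera("top"); cv2.imwrite("pics/t8.png",im); print(tool()[0],plan([.577,-.276,.09],.93))
cv2.imwrite("pics/t8b.png",cv2.resize(im[90:290,50:450],None,fx=2,fy=2,interpolation=2))
```

```text
[0.55002345 0.14649307 0.18236925] (array([-422. ,   28.6,   94.2]), np.float64(0.637), 'a0', np.float64(1.567))
```

View pics/t8b.png

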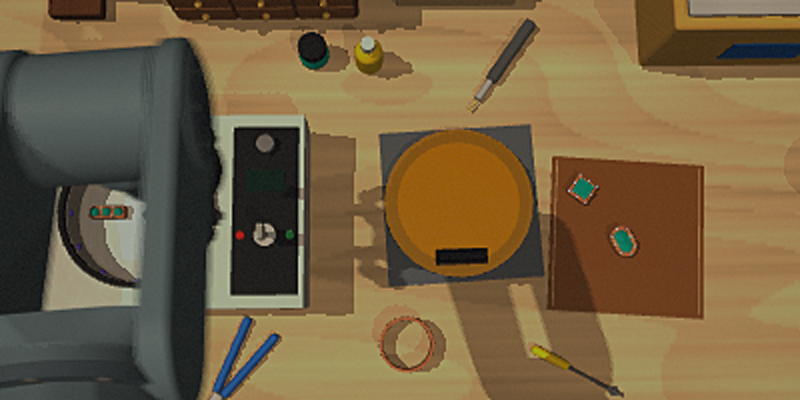

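Bar lies flat in the chamber (109,212); the square (583,188) and oval (624,241) have not moved, and the lid is on the mat. Square next.

Request:
move_arm(
  series=[
    [[0.55,-40,3,0,0],[0.55,-80,6,0,0.1],[0.55,-120,9,0,0.2],[0.55,-160,12,0,0.3],[0.55,-200,15,0,0.4],[0.55,-240,18,0,0.5],[0.55,-280,21,0,0.6],[0.55,-320,24,0,0.637],[0.55,-360,27,0,0.637],[0.55,-395,28,0,0.637]],
  ],
)

```text
time_s: 20.03
eef_pos: [0.5773, -0.2431, 0.1824]
eef_rot: [0.001, 0.893, 0.449, 0.0]
wrist_force: [0.6, 0.4, 0.2]
opening: 0.545
grasp_force: 0.0
```

Run:
```python
from h import *
print(tool()[0],plan([.577,-.276,.09],.93))
```

```text
[ 0.57731927 -0.24310179  0.182433  ] (array([-26.6,  19.3,  92.5]), np.float64(0.002), 'a0', np.float64(0.932))
```

Request:
move_arm(
  series=[
    [[0.55,-27,19,20,0],[0.55,-27,19,50,0],[0.55,-27,19,80,0],[0.55,-27,19,92,0],[0.55,-27,19,92,0],[0.55,-27,19,92,0],[0.55,-27,19,92,0],[0.55,-27,19,92,0],[0.55,-27,19,92,0],[0.55,-27,19,92,0]],
  ],
)

```text
time_s: 20.87
eef_pos: [0.5773, -0.2736, 0.0914]
eef_rot: [0.001, 0.893, 0.45, 0.001]
wrist_force: [-0.3, 0.8, 0.4]
opening: 0.546
grasp_force: 0.0
```

Run:
```python
from h import *
im,o=teal("wrist"); print(tool()[0])
for x in o: print(x, plan([x[0][0],x[0][1],.005],np.radians(x[7])))
```

```text
[ 0.5770963  -0.27351597  0.0910452 ]Traceback (most recent call last):
  File "<stdin>", line 3, in <module>
  File "h.py", line 21, in plan
    return to(target),round(t,3),"a0",round(a0,3)
                      ~~~~~^^^^^
TypeError: type numpy.ndarray doesn't define __round__ method
```

Run:
```python
from h import *
im,o=teal("wrist"); print(tool()[0])
for x in o: print(x, plan([x[0][0],x[0][1],.005],np.radians(x[-2])))
```

```text
[ 0.57687982 -0.27342377  0.09066332]
(array([ 0.5776, -0.2777]), 'ecc', np.float64(1.03), 'long yaw', np.float64(2.095), 'rect', array([ 577.5, -277.8]), array([19.4, 20.1]), 53.4, 615) (array([-3. ,  3. , 85.7]), np.float64(0.001), 'a0', np.float64(0.933))
(array([ 0.5095, -0.3261]), 'ecc', np.float64(1.69), 'long yaw', np.float64(-2.705), 'rect', array([ 509.2, -326.2]), array([28.1, 16.4]), 24.5, 448) (array([-82.4, -22.9,  85.6]), np.float64(0.505), 'a0', np.float64(0.933))
```

Request:
move_arm(
  series=[
    [[0.55,-3,3,20,0],[0.55,-3,3,45,0],[0.55,-3,3,65,0],[0.55,-3,3,80,0],[0.55,-3,3,86,0],[0.55,-3,3,86,0],[0.4,-3,3,86,0],[0.3,-3,3,86,0],[0.25,-3,3,86,0],[0.25,-3,3,86,0]],
  ],
)

```text
time_s: 21.8
eef_pos: [0.578, -0.2782, 0.0053]
eef_rot: [0.001, 0.893, 0.45, 0.001]
wrist_force: [0.2, 0.3, 3.9]
opening: 0.329
grasp_force: 59.5
```

Request:
move_arm(
  series=[
    [[0.25,0,0,0,0],[0.25,0,0,-5,0],[0.25,0,0,-20,0],[0.25,0,0,-50,0],[0.25,0,0,-90,0],[0.25,0,0,-130,0],[0.25,0,0,-170,0],[0.25,0,0,-175,0],[0.25,0,0,-175,0],[0.25,0,0,-175,0]],
  ],
)

```text
time_s: 22.63
eef_pos: [0.577, -0.2775, 0.1795]
eef_rot: [0.0, 0.893, 0.45, 0.0]
wrist_force: [-0.2, 0.1, -2.4]
opening: 0.325
grasp_force: 59.3
```

Run:
```python
from h import *
print(tool()[0],plan([.548,.27,.18],1.57))
```

```text
[ 0.57697665 -0.27745863  0.1795333 ] (array([ 422.5, -349.3,   -0.8]), np.float64(-0.637), 'a0', np.float64(0.933))
```

Request:
move_arm(
  series=[
    [[0.25,30,-25,0,-0.05],[0.25,60,-50,0,-0.12],[0.25,90,-75,0,-0.2],[0.25,120,-100,0,-0.28],[0.25,150,-125,0,-0.36],[0.25,180,-150,0,-0.44],[0.25,210,-174,0,-0.52],[0.25,240,-199,0,-0.6],[0.25,270,-223,0,-0.637],[0.25,300,-248,0,-0.637]],
  ],
)

```text
time_s: 23.47
eef_pos: [0.5544, 0.1129, 0.1762]
eef_rot: [-0.002, 0.707, 0.707, -0.002]
wrist_force: [0.2, 0.4, -0.9]
opening: 0.325
grasp_force: 59.3
```

Run:
```python
from h import *
print(tool()[0],plan([.548,.27,.07],1.57))
```

```text
[0.55439024 0.11290717 0.17624852] (array([157.1,  -5.7, 106.3]), np.float64(0.002), 'a0', np.float64(1.572))
```

Request:
move_arm(
  series=[
    [[0.25,40,-2,0,0],[0.25,80,-4,0,0],[0.25,120,-6,0,0],[0.25,157,-6,0,0],[0.25,157,-6,30,0],[0.25,157,-6,60,0],[0.25,157,-6,90,0],[0.25,157,-6,106,0],[0.25,157,-6,106,0],[0.25,157,-6,106,0]],
  ],
)

```text
time_s: 24.3
eef_pos: [0.5484, 0.2675, 0.07]
eef_rot: [-0.002, 0.707, 0.707, -0.003]
wrist_force: [0.5, 1.1, 0.5]
opening: 0.327
grasp_force: 59.3
```

Run:
```python
from h import *
print(tool()[0],plan([.548,.27,.05],1.57))
```

```text
[0.54838934 0.267528   0.07003507] (array([ 2.5, -0.3, 20. ]), np.float64(-0.0), 'a0', np.float64(1.57))
```

Request:
move_arm(
  series=[
    [[0.25,2,0,8,0],[0.25,2,0,13,0],[0.25,2,0,17,0],[0.25,2,0,18,0],[0.25,2,0,19,0],[0.25,2,0,20,0],[0.25,2,0,20,0],[0.25,2,0,20,0],[0.25,2,0,20,0],[0.25,2,0,20,0]],
  ],
)

```text
time_s: 25.13
eef_pos: [0.5508, 0.2702, 0.053]
eef_rot: [0.0, 0.707, 0.707, 0.0]
wrist_force: [0.1, -0.7, -0.1]
opening: 0.325
grasp_force: 59.3
```

Request:
move_arm(
  series=[
    [[0.25,0,0,1,0],[0.25,0,0,2,0],[0.25,0,0,3,0],[0.25,0,0,3.5,0],[0.28,0,0,3.5,0],[0.31,0,0,3.5,0],[0.325,0,0,3.5,0],[0.34,0,0,3.5,0],[0.36,0,0,3.5,0],[0.4,0,0,3.5,0]],
  ],
)

```text
time_s: 25.97
eef_pos: [0.5508, 0.2701, 0.0492]
eef_rot: [0.0, 0.707, 0.707, 0.0]
wrist_force: [-0.1, -0.2, 0.3]
opening: 0.4
grasp_force: 0.0
```

Request:
move_arm(
  series=[
    [[0.45,0,0,0,0],[0.45,0,0,-5,0],[0.45,0,0,-30,0],[0.5,0,0,-65,0],[0.5,0,0,-100,0],[0.5,0,0,-130,0],[0.5,-40,0,-130,0],[0.5,-80,0,-130,0],[0.5,-120,0,-130,0],[0.5,-150,0,-130,0]],
  ],
)

```text
time_s: 26.8
eef_pos: [0.5504, 0.1178, 0.1799]
eef_rot: [0.001, 0.707, 0.707, 0.0]
wrist_force: [0.1, 0.8, 0.4]
opening: 0.495
grasp_force: 0.0
```

Run:
```python
from h import *
im,o=teal("top",minpx=8); [print(x) for x in o]; cv2.imwrite("pics/t9.png",im)
print(tool()[0],plan([.5095,-.325,.18],.445))
```

```text
(array([ 0.51  , -0.3248]), 'ecc', np.float64(1.79), 'long yaw', np.float64(-2.684), 'rect', array([ 509.4, -324.8]), array([27. , 15.2]), 25.1, 61)
[0.55078893 0.11342751 0.17972105] (array([-438.6,  -39.6,    1.2]), np.float64(1.122), 'a0', np.float64(1.567))
```

Request:
move_arm(
  series=[
    [[0.55,-40,-3,0,0.1],[0.55,-80,-7,0,0.22],[0.55,-120,-10,0,0.34],[0.55,-160,-14,0,0.46],[0.55,-200,-18,0,0.58],[0.55,-240,-22,0,0.7],[0.55,-280,-26,0,0.82],[0.55,-320,-30,0,0.94],[0.55,-360,-34,0,1.06],[0.55,-400,-38,0,1.122]],
  ],
)

```text
time_s: 27.68
eef_pos: [0.5117, -0.2817, 0.1797]
eef_rot: [0.0, 0.976, 0.219, 0.0]
wrist_force: [0.2, 0.7, 0.2]
opening: 0.553
grasp_force: 0.0
```

Run:
```python
from h import *
print(tool()[0],plan([.5095,-.325,.09],.445))
```

```text
[ 0.51167755 -0.28171509  0.17971488] (array([-20.5,  38.2,  89.7]), np.float64(-0.003), 'a0', np.float64(0.442))
```

Request:
move_arm(
  series=[
    [[0.55,-20,38,20,0],[0.55,-20,38,50,0],[0.55,-20,38,80,0],[0.55,-20,38,90,0],[0.55,-20,38,90,0],[0.55,-20,38,90,0],[0.55,-20,38,90,0],[0.55,-20,38,90,0],[0.55,-20,38,90,0],[0.55,-20,38,90,0]],
  ],
)

```text
time_s: 28.52
eef_pos: [0.5114, -0.323, 0.0908]
eef_rot: [0.001, 0.975, 0.222, 0.001]
wrist_force: [-0.6, 0.5, -0.3]
opening: 0.554
grasp_force: 0.0
```

Run:
```python
from h import *
im,o=teal("wrist"); print(tool()[0])
for x in o: print(x, plan([x[0][0],x[0][1],.005],x[4]+np.pi))
```

```text
[ 0.51115722 -0.32289594  0.09044085]
(array([ 0.5091, -0.3267]), 'ecc', np.float64(1.7), 'long yaw', np.float64(-2.686), 'rect', array([ 509. , -326.3]), array([27.9, 16.1]), 26.3, 600) (array([-3.6,  2.4, 85.4]), np.float64(-0.007), 'a0', np.float64(0.448))
```

Request:
move_arm(
  series=[
    [[0.5,-3,2,20,0],[0.5,-3,2,45,0],[0.5,-3,2,65,0],[0.5,-3,2,80,0],[0.5,-3,2,86,0],[0.5,-3,2,86,0],[0.4,-3,2,86,0],[0.3,-3,2,86,0],[0.22,-3,2,86,0],[0.22,-3,2,86,0]],
  ],
)

```text
time_s: 29.4
eef_pos: [0.5097, -0.3266, 0.0048]
eef_rot: [0.001, 0.975, 0.222, 0.001]
wrist_force: [-0.1, 0.6, 3.5]
opening: 0.302
grasp_force: 60.0
```

Request:
move_arm(
  series=[
    [[0.22,0,0,0,0],[0.22,0,0,-5,0],[0.22,0,0,-20,0],[0.22,0,0,-50,0],[0.22,0,0,-90,0],[0.22,0,0,-130,0],[0.22,0,0,-170,0],[0.22,0,0,-175,0],[0.22,0,0,-175,0],[0.22,0,0,-175,0]],
  ],
)

```text
time_s: 30.23
eef_pos: [0.5085, -0.3256, 0.1782]
eef_rot: [0.0, 0.975, 0.222, -0.0]
wrist_force: [-0.2, 0.2, -0.7]
opening: 0.303
grasp_force: 59.5
```

Run:
```python
from h import *
print(tool()[0],plan([.548,.223,.18],1.57))
```

```text
[ 0.5085167  -0.32561452  0.17822454] (array([ 273.1, -477.4,   -1.8]), np.float64(-1.122), 'a0', np.float64(0.448))
```

Request:
move_arm(
  series=[
    [[0.22,20,-35,0,-0.1],[0.22,40,-70,0,-0.22],[0.22,60,-105,0,-0.34],[0.22,80,-140,0,-0.46],[0.22,100,-175,0,-0.58],[0.22,120,-210,0,-0.7],[0.22,140,-245,0,-0.82],[0.22,160,-280,0,-0.94],[0.22,180,-315,0,-1.06],[0.22,200,-350,0,-1.122]],
  ],
)

```text
time_s: 31.07
eef_pos: [0.5354, 0.0783, 0.1755]
eef_rot: [-0.002, 0.705, 0.709, -0.002]
wrist_force: [1.4, -0.9, -0.8]
opening: 0.303
grasp_force: 59.5
```

Run:
```python
from h import *
print(tool()[0],plan([.548,.223,.07],1.57))
```

```text
[0.53539075 0.07832324 0.17550727] (array([144.6,  13.9, 105.5]), np.float64(0.006), 'a0', np.float64(1.576))
```

Request:
move_arm(
  series=[
    [[0.22,36,4,-5,0],[0.22,72,8,-5,0],[0.22,108,12,-5,0],[0.22,143,13,-5,0.006],[0.22,143,13,30,0.006],[0.22,143,13,60,0.006],[0.22,143,13,90,0.006],[0.22,143,13,105,0.006],[0.22,143,13,105,0.006],[0.22,143,13,105,0.006]],
  ],
)

```text
time_s: 31.9
eef_pos: [0.5482, 0.2188, 0.0704]
eef_rot: [-0.002, 0.71, 0.705, -0.003]
wrist_force: [0.2, -0.5, -0.2]
opening: 0.305
grasp_force: 59.6
```

Run:
```python
from h import *
print(tool()[0],plan([.548,.223,.05],1.57))
im,o=teal("wrist",z=.059,box=(.4,.7,.18,.36)); [print(x) for x in o]; cv2.imwrite("pics/w10.png",im)
```

```text
[0.5482308  0.21879879 0.07041381] (array([ 4.2, -0.1, 20.4]), np.float64(-0.006), 'a0', np.float64(1.564))
(array([0.5523, 0.3281]), 'ecc', np.float64(1.02), 'long yaw', np.float64(2.107), 'rect', array([552.2, 328. ]), array([9.8, 9.6]), 89.6, 400)
(array([0.5524, 0.3072]), 'ecc', np.float64(2.96), 'long yaw', np.float64(1.573), 'rect', array([552.2, 306.9]), array([ 9.8, 23.7]), 0.3, 721)
(array([0.5531, 0.2692]), 'ecc', np.float64(1.01), 'long yaw', np.float64(2.437), 'rect', array([553. , 268.9]), array([20.4, 20.6]), 89.6, 1491)
(array([0.55  , 0.2058]), 'ecc', np.float64(1.69), 'long yaw', np.float64(1.564), 'rect', array([549.9, 205.3]), array([32.9, 19.5]), 89.7, 1405)
```

View pics/w10.png

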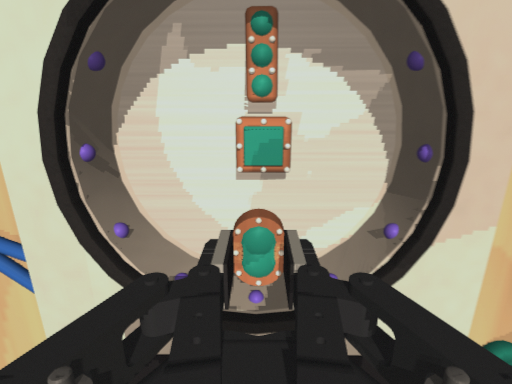

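Bar (262,55) and square (263,145) lie flat and apart; the oval is held level at (258,250), over free floor.

Request:
move_arm(
  series=[
    [[0.22,5,0,8,0],[0.22,5,0,13,0],[0.22,5,0,17,0],[0.22,5,0,18,0],[0.22,5,0,19,0],[0.22,5,0,20,0],[0.22,5,0,20,0],[0.22,5,0,20,0],[0.22,5,0,20,0],[0.22,5,0,20,0]],
  ],
)

```text
time_s: 32.78
eef_pos: [0.5508, 0.2242, 0.0535]
eef_rot: [0.0, 0.71, 0.705, 0.0]
wrist_force: [-0.1, 1.1, -0.4]
opening: 0.303
grasp_force: 59.6
```

Request:
move_arm(
  series=[
    [[0.22,0,0,1,0],[0.22,0,0,2,0],[0.22,0,0,3,0],[0.22,0,0,4,0],[0.22,0,0,4.5,0],[0.27,0,0,4.5,0],[0.3,0,0,4.5,0],[0.32,0,0,4.5,0],[0.34,0,0,4.5,0],[0.38,0,0,4.5,0]],
  ],
)

```text
time_s: 33.62
eef_pos: [0.5507, 0.2242, 0.0487]
eef_rot: [0.0, 0.71, 0.705, 0.0]
wrist_force: [-0.2, -0.4, -0.2]
opening: 0.382
grasp_force: 0.0
```

Request:
move_arm(
  series=[
    [[0.43,0,0,0,0],[0.43,0,0,-5,0],[0.43,0,0,-30,0],[0.5,0,0,-65,0],[0.5,0,0,-100,0],[0.5,0,0,-140,0],[0.5,-40,0,-150,0],[0.5,-80,0,-150,0],[0.5,-120,0,-150,0],[0.5,-160,0,-150,0]],
  ],
)

```text
time_s: 34.45
eef_pos: [0.5495, 0.063, 0.1998]
eef_rot: [0.001, 0.709, 0.705, 0.0]
wrist_force: [0.9, -0.2, -0.9]
opening: 0.499
grasp_force: 0.0
```

Run:
```python
from h import *
im,d=camera("top"); P=pts("top",d,np.ones_like(d,bool))
s=(abs(P[:,1]+.117)<.06)&(abs(P[:,0]-.495)<.04)&(P[:,2]>.03)&(P[:,2]<.06); print(cv2.minAreaRect((P[s][:,:2]*1000).astype(np.float32)))
print(tool()[0],plan([.4925,-.1186,.2],1.585))
```

```text
((493.7720642089844, -116.54727935791016), (11.930124282836914, 59.04026794433594), 1.2305371761322021)
[0.54983663 0.05587166 0.19946549] (array([-175.1,  -55.5,    0.2]), np.float64(-0.025), 'a0', np.float64(1.56))
```

Request:
move_arm(
  series=[
    [[0.4,-40,-13,0,-0.01],[0.4,-80,-26,0,-0.02],[0.4,-120,-39,0,-0.025],[0.4,-160,-52,0,-0.025],[0.4,-175,-56,20,-0.025],[0.4,-175,-56,50,-0.025],[0.4,-175,-56,80,-0.025],[0.4,-175,-56,100,-0.025],[0.4,-175,-56,110,-0.025],[0.4,-175,-56,110,-0.025]],
  ],
)

```text
time_s: 35.33
eef_pos: [0.4907, -0.1095, 0.0867]
eef_rot: [-0.002, 0.701, 0.713, -0.001]
wrist_force: [-0.8, -0.3, -0.2]
opening: 0.405
grasp_force: 0.0
```

Run:
```python
from h import *
print(tool()[0],plan([.4927,-.118,.022],1.585))
im,d=camera("wrist"); P=pts("wrist",d,np.ones_like(d,bool))
s=(abs(P[:,1]+.117)<.06)&(abs(P[:,0]-.495)<.04)&(P[:,2]>.03)&(P[:,2]<.06); print(cv2.minAreaRect((P[s][:,:2]*1000).astype(np.float32)))
```

```text
[ 0.49071349 -0.10952183  0.08667546] (array([-8.7,  2.1, 64.6]), np.float64(0.004), 'a0', np.float64(1.589))
((494.3330078125, -118.79817199707031), (11.722354888916016, 59.41055679321289), 0.8968203663825989)
```

Request:
move_arm(
  series=[
    [[0.4,-8,2,15,0],[0.4,-8,2,35,0],[0.4,-8,2,50,0],[0.4,-8,2,58,0],[0.4,-8,2,62,0],[0.3,-8,2,62,0],[0.2,-8,2,62,0],[0.1,-8,2,62,0],[0,-8,2,62,0],[0,-8,2,62,0]],
  ],
)

```text
time_s: 36.22
eef_pos: [0.4954, -0.1186, 0.0282]
eef_rot: [0.001, 0.701, 0.714, 0.0]
wrist_force: [-0.8, 0.4, 6.6]
opening: 0.119
grasp_force: 59.6
```

Request:
move_arm(
  series=[
    [[0,0,0,0,0],[0,0,0,-3,0],[0,0,0,-10,0],[0,0,0,-30,0],[0,0,0,-60,0],[0,0,0,-100,0],[0,0,0,-140,0],[0,0,0,-170,0],[0,0,0,-180,0],[0,0,0,-180,0]],
  ],
)

```text
time_s: 37.05
eef_pos: [0.4963, -0.1192, 0.2106]
eef_rot: [0.003, 0.701, 0.713, 0.001]
wrist_force: [-0.7, 0.1, -1.8]
opening: 0.119
grasp_force: 58.7
```

Run:
```python
from h import *
r=lidtilt(c=(.562,-.119)); print(r[:-1]); print(tool()[0],plan([.478,.268,.2],1.585))
```

```text
(54465, array([-0.19, -0.05]), 'z centre', np.float64(0.1931), 'far', np.float64(0.1927), 'near', np.float64(0.1934))
[ 0.49486656 -0.11853642  0.20773233] (array([386.8,  -9.9,   7.2]), np.float64(0.004), 'a0', np.float64(1.589))
```

Request:
move_arm(
  series=[
    [[0,30,-1,0,0],[0,65,-2,0,0],[0,105,-3,0,0],[0,145,-4,0,0],[0,185,-5,0,0],[0,225,-6,0,0],[0,265,-7,0,0],[0,305,-8,0,0],[0,345,-9,0,0],[0,384,-10,0,0]],
  ],
)

```text
time_s: 37.93
eef_pos: [0.4752, 0.267, 0.2035]
eef_rot: [-0.001, 0.701, 0.713, -0.002]
wrist_force: [0.3, 0.6, -0.3]
opening: 0.12
grasp_force: 58.7
```

Request:
move_arm(
  series=[
    [[0,0,0,0,0],[0,0,0,0,0],[0,0,0,10,0],[0,0,0,20,0],[0,0,0,30,0],[0,0,0,40,0],[0,0,0,50,0],[0,0,0,60,0],[0,0,0,60,0],[0,0,0,60,0]],
  ],
)

```text
time_s: 38.77
eef_pos: [0.4771, 0.2651, 0.146]
eef_rot: [-0.0, 0.701, 0.713, -0.001]
wrist_force: [1.1, -1.1, -1.2]
opening: 0.117
grasp_force: 58.8
```

Run:
```python
from h import *
r=lidtilt(); print(r[:-1]); print(tool()[0],plan([.4778,.2675,.112],1.585))
im=r[-1]; cv2.imwrite("pics/w11.png",im)
# lid outline in top view
im,d=camera("top"); P=pts("top",d,np.ones_like(d,bool))
s=(P[:,2]>.125)&(P[:,2]<.14)&(np.hypot(P[:,0]-.548,P[:,1]-.27)<.11); q=P[s]; print(len(q), cv2.minEnclosingCircle((q[:,:2]*1000).astype(np.float32)))
```

```text
(53641, array([-0.43,  0.  ]), 'z centre', np.float64(0.1318), 'far', np.float64(0.1311), 'near', np.float64(0.1325))
[0.47767863 0.26534083 0.14676129] (array([ 2.2,  0.2, 34.8]), np.float64(0.004), 'a0', np.float64(1.589))
4128 ((548.8855590820312, 268.37847900390625), 96.41650390625)
```

Request:
move_arm(
  series=[
    [[0,2,0,5,0],[0,2,0,10,0],[0,2,0,15,0],[0,2,0,20,0],[0,2,0,24,0],[0,2,0,27,0],[0,2,0,30,0],[0,2,0,32,0],[0,2,0,33,0],[0,2,0,33,0]],
  ],
)

```text
time_s: 39.7
eef_pos: [0.4774, 0.2674, 0.1136]
eef_rot: [-0.0, 0.701, 0.713, -0.0]
wrist_force: [0.6, 0.0, -0.9]
opening: 0.119
grasp_force: 58.8
```

Run:
```python
from h import *
r=lidtilt(); print(r[:-1]); print(tool()[0],ctrl.get_obs()["wrist_force"])
```

```text
(53943, array([-0.35,  0.01]), 'z centre', np.float64(0.099), 'far', np.float64(0.0984), 'near', np.float64(0.0995))
[0.47757563 0.26744034 0.11382772] [ 0.49569586  0.04001569 -1.40812186]
```

Plug is in the mouth, 2 mm to go; I lower and release.

Request:
move_arm(
  series=[
    [[0,0,0,1,0],[0,0,0,2,0],[0,0,0,2,0],[0.1,0,0,2,0],[0.13,0,0,2,0],[0.14,0,0,2,0],[0.16,0,0,2,0],[0.2,0,0,2,0],[0.3,0,0,2,0],[0.35,0,0,2,0]],
  ],
)

```text
time_s: 40.58
eef_pos: [0.4775, 0.2674, 0.1118]
eef_rot: [-0.0, 0.701, 0.713, -0.0]
wrist_force: [1.0, 0.9, 0.3]
opening: 0.35
grasp_force: 0.0
```

Request:
move_arm(
  series=[
    [[0.35,0,0,-5,0],[0.35,0,0,-20,0],[0.35,0,0,-50,0],[0.35,0,0,-80,0],[0.2,0,0,-100,0],[0.1,0,0,-100,0],[0,0,0,-100,0],[0,0,0,-100,0],[0,0,0,-100,0],[0,0,0,-100,0]],
  ],
)

```text
time_s: 41.42
eef_pos: [0.4767, 0.2671, 0.2103]
eef_rot: [-0.001, 0.701, 0.713, -0.001]
wrist_force: [0.2, -0.0, 0.2]
opening: -0.001
grasp_force: 0.0
```

Run:
```python
from h import *
r=lidtilt(); print(r[:-1]); 
im,d=camera("top"); cv2.imwrite("pics/t12.png",im); P=pts("top",d,np.ones_like(d,bool))
s=(P[:,2]>.0935)&(P[:,2]<.105)&(np.hypot(P[:,0]-.548,P[:,1]-.27)<.11); q=P[s]; print(len(q), cv2.minEnclosingCircle((q[:,:2]*1000).astype(np.float32)))
s=(P[:,2]>.108)&(P[:,2]<.14)&(np.hypot(P[:,0]-.52,P[:,1]-.12)<.04); print("toggle",P[s].round(3).tolist())
cv2.imwrite("pics/t12b.png",cv2.resize(im[130:260,50:230],None,fx=4,fy=4,interpolation=2))
print(tool()[0])
```

```text
(28549, array([ 0.03, -0.02]), 'z centre', np.float64(0.098), 'far', np.float64(0.0981), 'near', np.float64(0.0979))
4338 ((548.825927734375, 270.25518798828125), 96.39913940429688)
toggle [[0.524, 0.122, 0.129], [0.524, 0.119, 0.132], [0.524, 0.118, 0.128], [0.525, 0.116, 0.124], [0.522, 0.122, 0.13], [0.522, 0.119, 0.132], [0.521, 0.117, 0.132], [0.522, 0.116, 0.126], [0.52, 0.122, 0.128], [0.519, 0.119, 0.13], [0.52, 0.116, 0.124], [0.517, 0.121, 0.132], [0.517, 0.119, 0.132], [0.517, 0.117, 0.131], [0.518, 0.116, 0.124], [0.515, 0.121, 0.131], [0.515, 0.119, 0.129], [0.515, 0.116, 0.134], [0.516, 0.116, 0.123], [0.517, 0.116, 0.11], [0.513, 0.124, 0.127], [0.512, 0.121, 0.133], [0.513, 0.119, 0.129], [0.512, 0.117, 0.132], [0.513, 0.116, 0.123], [0.515, 0.116, 0.109], [0.511, 0.124, 0.127], [0.511, 0.121, 0.13], [0.51, 0.119, 0.131], [0.511, 0.117, 0.129], [0.511, 0.116, 0.125], [0.509, 0.122, 0.128], [0.509, 0.12, 0.127], [0.508, 0.117, 0.128], [0.509, 0.116, 0.121]]
[0.47696484 0.26724007 0.21069239]
```

View pics/t12b.png

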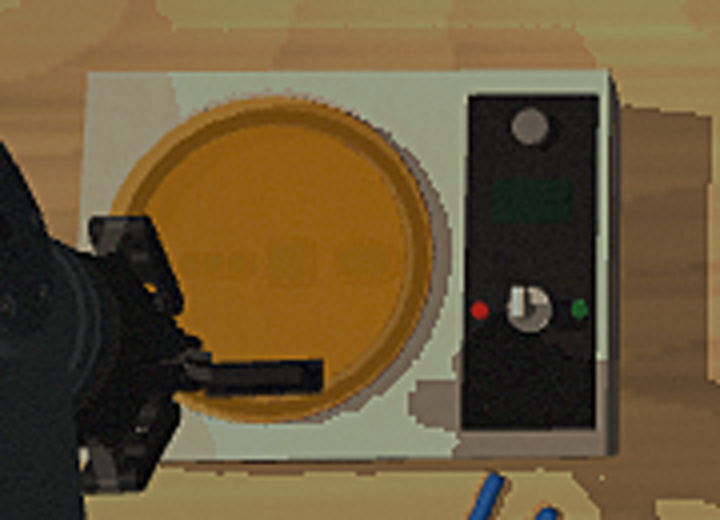

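Lid seated flat and concentric, with the pieces showing through in a row; toggle upright at crop (518,300), green dot on the right. The fingers are shut. I go in between lid and toggle.

Run:
```python
from h import *
print(tool()[0],plan([.518,.148,.19],1.57))
```

```text
[0.47696484 0.26724007 0.21069239] (array([-119.9,   38.9,   20.7]), np.float64(0.019), 'a0', np.float64(1.589))
```

Request:
move_arm(
  series=[
    [[0,-30,10,0,0.01],[0,-60,20,0,0.019],[0,-90,30,0,0.019],[0,-120,39,10,0.019],[0,-120,39,20,0.019],[0,-120,39,20,0.019],[0,-120,39,20,0.019],[0,-120,39,20,0.019],[0,-120,39,20,0.019],[0,-120,39,20,0.019]],
  ],
)

```text
time_s: 42.35
eef_pos: [0.5187, 0.1492, 0.1924]
eef_rot: [0.0, 0.707, 0.707, 0.0]
wrist_force: [0.7, -0.2, -0.2]
opening: 0.004
grasp_force: 0.0
```

Run:
```python
from h import *
print(tool()[0],plan([.518,.148,.114],1.57))
im,d=camera("wrist"); cv2.imwrite("pics/w13.png",im)
```

```text
[0.5186596  0.1492035  0.19235636] (array([-1.2, -0.7, 78.4]), np.float64(0.001), 'a0', np.float64(1.571))
```

View pics/w13.png

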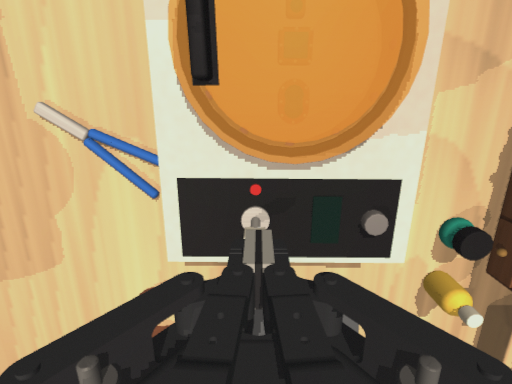

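Shut fingertips (258,240) hang over the gap between the lid's rim and the toggle (256,222). I lower them and start pushing.

Request:
move_arm(
  series=[
    [[0,-1,-1,20,0],[0,-1,-1,45,0],[0,-1,-1,65,0],[0,-1,-1,77,0],[0,-1,-1,77,0],[0,-1,-1,77,0],[0,-1,-1,77,0],[0,-1,-1,77,0],[0,-1,-1,77,0],[0,-1,-1,77,0]],
  ],
)

```text
time_s: 43.23
eef_pos: [0.5183, 0.1472, 0.1158]
eef_rot: [0.001, 0.707, 0.707, 0.001]
wrist_force: [0.4, 0.4, 0.6]
opening: 0.001
grasp_force: 0.0
```

Request:
move_arm(
  series=[
    [[0,-3,0,0,0],[0,-6,0,0,0],[0,-9,0,0,0],[0,-12,0,0,0],[0,-14,0,0,0],[0,-16,0,0,0],[0,-18,0,0,0],[0,-20,0,0,0],[0,-20,0,0,0],[0,-20,0,0,0]],
  ],
)

```text
time_s: 44.07
eef_pos: [0.5176, 0.1273, 0.1148]
eef_rot: [-0.0, 0.708, 0.707, 0.0]
wrist_force: [0.3, 2.2, 0.7]
opening: -0.003
grasp_force: 1.2
```

```bash
cat > tg.py <<'E'
from h import *
print(tool()[0],ctrl.get_obs()["wrist_force"].round(1) if hasattr(ctrl.get_obs()["wrist_force"],"round") else ctrl.get_obs()["wrist_force"])
for n in ("top","scene"):
    im,d=camera(n); P=pts(n,d,np.ones_like(d,bool))
    hsv=cv2.cvtColor(im,cv2.COLOR_BGR2HSV).reshape(-1,3)[(d>0).ravel()]
    s=(P[:,2]>.105)&(P[:,2]<.135)&(abs(P[:,0]-.518)<.015)&(P[:,1]>.085)&(P[:,1]<.13)&(hsv[:,2]>110)&(hsv[:,1]<80)
    print(n,s.sum(),P[s].mean(0).round(4) if s.sum() else None, np.percentile(P[s][:,1],[5,50,95]).round(4) if s.sum() else "")
E
python3 tg.py
```

```text
[0.51762457 0.12726872 0.11477489] [0.3 2.2 0.7]
top 6 [0.516  0.1083 0.1299] [0.1081 0.1082 0.1086]
scene 17 [0.5167 0.1089 0.1269] [0.1054 0.1085 0.1146]
```

Request:
move_arm(
  series=[
    [[0,-1,0,0,0],[0,-2,0,0,0],[0,-3,0,0,0],[0,-4,0,0,0],[0,-4,0,0,0],[0,-4,0,0,0],[0,-4,0,0,0],[0,-4,0,0,0],[0,-4,0,0,0],[0,-4,0,0,0]],
  ],
)

```text
time_s: 45.0
eef_pos: [0.5175, 0.1232, 0.1148]
eef_rot: [-0.0, 0.707, 0.707, -0.0]
wrist_force: [-0.1, 4.8, -1.9]
opening: 0.001
grasp_force: 1.7
```

```bash
python3 tg.py
```

```text
[0.51754492 0.12321132 0.11476696] [-0.1  4.8 -1.9]
top 5 [0.5127 0.1041 0.128 ] [0.1039 0.1041 0.1044]
scene 16 [0.5174 0.1043 0.125 ] [0.1004 0.1041 0.11  ]
```

Leaning about 0.36 rad with 4.8 N: switched. I hold, one extra millimetre.

Request:
move_arm(
  series=[
    [[0,-1,0,0,0],[0,-1,0,0,0],[0,-1,0,0,0],[0,-1,0,0,0],[0,-1,0,0,0],[0,-1,0,0,0],[0,-1,0,0,0],[0,-1,0,0,0],[0,-1,0,0,0],[0,-1,0,0,0]],
  ],
)

```text
time_s: 45.93
eef_pos: [0.5176, 0.1222, 0.1148]
eef_rot: [-0.0, 0.707, 0.707, -0.0]
wrist_force: [-0.5, 3.8, -1.2]
opening: -0.003
grasp_force: 1.8
```

Request:
move_arm(
  series=[
    [[0,0,0,0,0],[0,0,0,0,0],[0,0,0,0,0],[0,0,0,0,0],[0,0,0,0,0],[0,0,0,0,0],[0,0,0,0,0],[0,0,0,0,0],[0,0,0,0,0],[0,0,0,0,0]],
  ],
)

```text
time_s: 46.77
eef_pos: [0.5176, 0.1222, 0.1148]
eef_rot: [-0.0, 0.707, 0.707, -0.0]
wrist_force: [-0.2, 4.5, -0.4]
opening: -0.0
grasp_force: 1.8
```

Request:
move_arm(
  series=[
    [[0,4,0,0,0],[0,8,0,0,0],[0,12,0,0,0],[0,16,0,0,0],[0,20,0,0,0],[0,24,0,0,0],[0,25,0,0,0],[0,25,0,-5,0],[0,25,0,-30,0],[0,25,0,-60,0]],
  ],
)

```text
time_s: 47.6
eef_pos: [0.5158, 0.1469, 0.1734]
eef_rot: [-0.002, 0.707, 0.707, -0.002]
wrist_force: [0.6, 0.4, 0.1]
opening: -0.002
grasp_force: 0.0
```

Request:
move_arm(
  series=[
    [[0,0,0,-20,0],[0,0,0,-50,0],[0,0,0,-60,0],[0,-40,0,-60,0],[0,-80,0,-60,0],[0,-120,0,-60,0],[0,-160,0,-60,0],[0,-200,0,-60,0],[0,-240,0,-60,0],[0,-280,0,-60,0]],
  ],
)

```text
time_s: 48.43
eef_pos: [0.5169, -0.1348, 0.2347]
eef_rot: [0.0, 0.707, 0.707, -0.0]
wrist_force: [0.6, -0.2, -0.3]
opening: 0.001
grasp_force: 0.0
```

```bash
python3 tg.py
python3 - <<'E'
from h import *
r=lidtilt("top"); print(r[:-1]); im=r[-1]; cv2.imwrite("pics/t14.png",cv2.resize(im[90:290,50:450],None,fx=2,fy=2,interpolation=2))
E
```

```text
[ 0.51685019 -0.13483147  0.23467046] [ 0.6 -0.2 -0.3]
top 24 [0.5164 0.1198 0.1304] [0.117  0.1192 0.1235]
scene 19 [0.5183 0.1172 0.1249] [0.1148 0.1174 0.1203]
(3963, array([ 0.04, -0.02]), 'z centre', np.float64(0.0968), 'far', np.float64(0.0968), 'near', np.float64(0.0967))
```

View pics/t14.png

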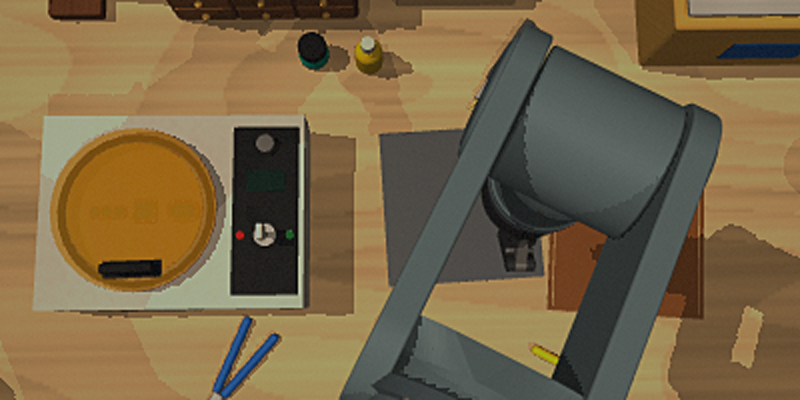

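The lid is seated, the three pieces lie inside, and the toggle is upright again at (263,232), with the arm well away. Handing in.

```bash
python3 -c "
from bench import order
print(order.hand_in())"
```

```text
the job is handed in; nothing more can be done
None
```

The job is handed in: the three enamelled pieces present (bar, square and oval) lie flat and apart in the chamber, the lid was tipped to about 16°, set on the mat and is now fully seated, and the toggle was held to the green dot for over 1.5 s and sprang back; one flaw is that the bar was released about 3 mm above the floor.

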